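Put the grinding tools away on their storage posts

ROBOT

A 6-joint arm with a two-finger parallel gripper is mounted at the origin on the work surface. World frame = base frame: x ahead of the robot, y to its left, z up, the work surface at z = 0. Lengths are in m, angles in rad, forces in N, time in s.
With the tool pointing down it reaches from about 0.3 to 0.875 m from the base axis. Payload 6.4 kg.
Tool frame: the origin (TCP) lies between the finger pads; the fingertips stand 11 mm ahead of it and the grasp point (between the pads) lies 8 mm behind it; y points along the fingers, x is the direction in which the jaws open and shut, and the axes are right-handed (so a half turn about y gives the same grasp; the last joint's range is limited). The gripper opens to 88 mm and grips with 3 to 60 N. Pads are 18 mm wide; open, the fingers measure 123 mm over their backs; the gripper's body (75 mm by 187 mm) begins 45 mm behind the grasp point.
Start: joints at [-1.479, 0.181, 1.607, -0, 1.354, -0.206], TCP at [0.169, -0.55, 0.25] pointing down, gripper open.
Joint ranges: [-2.99, 2.99], [-0.89, 2.07], [0.3, 2.58], [-1.14, 4.28], [0, 2.63], [-3.12, 3.12]. Speed limits (rad/s): [2.57, 2.57, 3.01, 3.14, 3.14, 3.14].

INTERFACE

Orientations are given as a unit quaternion [x, y, z, w].
In Python, from rig import move_ptp, line_to, move_joints, open_gripper, close_gripper, sleep, ik, get_image, PlanningError, finish_job, current_time, current_q, current_qvel, current_joint_torque, current_tool_pos, current_eef_rot, current_contact_force, current_torque, current_width gives the robot as it stands. The module is installed in compiled form; this text tells all that it offers. Calls block until the motion is done:
- move_ptp(position, orientation): joint-space move of the TCP to a pose.
- line_to(position, rotation=None, velocity=0.15, guard=None): straight line of the TCP; rotation=None keeps the orientation; velocity is the mean speed in m/s. With guard (N) it stops when the force on the tool has changed by that much, and returns True; else False.
- move_joints(angles): joint-space move.
- open_gripper() and close_gripper(): open the fingers fully, or close them until they stop; the grip force is fixed at half the most.
- sleep(seconds).
- ik(position, orientation): joint angles nearest the present ones, or None.
- get_image(name): name is "scene" or "side" or "wrist"; returns a dict with "image" (400x640x3 uint8, red, green, blue), "fx", "fy", "cx", "cy" (pixels), "rvec" (rotation vector, rad) and "tvec" (3), from world to camera coordinates, as OpenCV has them; the wrist camera has in their place "T_tool_cam" (4x4, takes a point from camera to tool coordinates, whose origin is the TCP and whose axes are the tool frame's). Camera axes: x right, y down, z forward; pixel columns grow to the right and rows downward; lengths in m; the calibration is good to about 2 mm. A picture is of the moment at which its call begins: read the wrist's pose just before it. There is no depth.
A pose or a line that the arm cannot do raises PlanningError and nothing moves.
- finish_job(): hands the job in, once; it reports no verdict.
Readings, each from a call of its own:
- current_time(): time.
- current_q(): joint angles.
- current_qvel(): joint speeds.
- current_joint_torque(): joint torques, N m.
- current_tool_pos(): TCP position.
- current_eef_rot(): TCP orientation.
- current_contact_force(): force on the tool from outside, world axes, zero at the start.
- current_torque(): the same for the moment, N m.
- current_width(): finger opening in m.
Only numpy, scipy, OpenCV 4.12 (cv2) and the standard library are available. Lean on these libraries where they do the work, as an engineer would, in place of code of your own. Each camera call takes 0.05 s, during which the arm holds its last target. There are 200 camera calls.

TASK

Put the grinding tools away on their two storage posts: onto the tall post first the big grinding wheel, hub upwards, then the steel spacer ring, then the small flap wheel on top; onto the short post the wire cup brush, bristles down. Each must be slid right down over its post, lying flat on what is below it, and let go. Leave the hammer, the wooden block and the blue tin where they are.

Things in the scene. Friction and masses are not known exactly. Their poses are not given: they have to be found in the camera images.
- tall_post: Fixed upright steel post, 14 mm diameter, tapering over its last 8 mm to a 6 mm flat tip, on a ROUND grey base plate (84 mm diameter, 10 mm thick). The tip is 84 mm above the table. Origin: centre of the base's underside, on the post's axis; z up. It stands anywhere among the loose tools.
- short_post: Fixed upright steel post like the tall one (14 mm diameter, same taper) but its tip is only 50 mm above the table, on a SQUARE grey base plate (74 mm by 74 mm, 10 mm thick). Origin: centre of the base's underside, on the post's axis; z up.
- wheel: Big grinding wheel lying flat: grey abrasive disc 100 mm diameter, 16 mm thick, with a round aluminium hub on top (46 mm diameter, standing 20 mm above the disc; total height 36 mm). A 24 mm bore goes right through. Grip it by the hub. Origin: centre of its underside, z up out of the hub. About 0.35 kg.
- spacer: Plain steel spacer ring lying flat: 42 mm outside diameter, 24 mm bore, 20 mm high. Origin: centre of its underside, z up. About 0.12 kg.
- flap_wheel: Small brown flap wheel lying flat: 58 mm diameter, 22 mm thick, 24 mm bore right through, dark flaps around it. Origin: centre of its underside, z up. About 0.15 kg.
- brush: Wire cup brush standing on its brass-coloured bristles: bristle skirt 50 mm diameter from 0 to 18 mm height (rigid here), dark steel cup 52 mm diameter from 18 to 34 mm, bright hub 36 mm diameter from 34 to 48 mm. A 24 mm bore goes right through. Origin: centre of its underside, z up. About 0.28 kg.
- hammer: Bystander: hammer 260 mm long lying to the left of the work, loose. Origin: on its underside near the middle of its length, x along the handle towards the head. Leave it alone.
- wood_block: Bystander: pale wooden block 130 x 70 x 45 mm to the right of the work, loose. Origin: centre of its underside. Leave it alone.
- tin: Bystander: blue open tin 60 x 110 mm, 60 mm high, with markers and rods standing in it up to about 105 mm, beyond the work, loose. Origin: centre of its underside. Leave it alone.
There are look-alikes about, which are no part of the job. What is shaped like the brush but orange is not meant.

How it is judged:
By the outcome, as a careful person would: the job done as asked, in the order asked, and still so for the second after the job is handed in, with the robot touching nothing.
It also fails if it takes over 112 s, if anything falls off the work surface, if the arm or the gripper's body presses on something with over 40 N, if the wrist force passes 120 N, or if a joint passes its speed limit or range.

## Working session

There is one attempt and no reset: what is moved stays moved. The work goes in short steps, each a Python script; the robot and the scene stay as the last script left them, time stands still between calls to the robot, and variables do not carry over. Pictures are saved under pics/ and viewed, about 12 in all and at most 16, crops included, and the job is handed in when it is done.

```bash
mkdir -p pics; cat > h.py <<'E'
import numpy as np, cv2
from rig import *
def shot(name,fn):
    p=current_tool_pos(); r=current_eef_rot()
    d=get_image(name); d['p']=np.array(p); d['r']=np.array(r)
    cv2.imwrite(f'pics/{fn}.png',d['image'][:,:,::-1])
    np.save(f'pics/{fn}.npy',d,allow_pickle=True); return d
def cam(d):
    """returns R,t camera->world"""
    from scipy.spatial.transform import Rotation as Ro
    if 'T_tool_cam' in d:
        T=np.array(d['T_tool_cam']); R=Ro.from_quat(d['r']).as_matrix()
        return R@T[:3,:3], R@T[:3,3]+d['p']
    R=cv2.Rodrigues(np.array(d['rvec'],float))[0]
    return R.T, -R.T@np.array(d['tvec'],float).ravel()
def px(d,u,v,z):
    R,t=cam(d); ray=R@np.array([(u-d['cx'])/d['fx'],(v-d['cy'])/d['fy'],1])
    return t+ray*(z-t[2])/ray[2]
def proj(d,P):
    R,t=cam(d); c=R.T@(np.array(P,float)-t)
    return np.array([d['fx']*c[0]/c[2]+d['cx'],d['fy']*c[1]/c[2]+d['cy']])
def load(fn): return np.load(f'pics/{fn}.npy',allow_pickle=True).item()
E
python3 - <<'E'
from h import *
for n in('scene','side','wrist'):
    d=shot(n,n+'0'); R,t=cam(d); print(n,d['fx'],t.round(3),R[:,2].round(2))
print(current_time(),current_eef_rot(),current_width())
E
```

```text
scene 426.4299531937241 [1.29  0.087 0.9  ] [-0.63 -0.06 -0.78]
side 468.5502411922049 [0.276 0.952 1.127] [ 0.23 -0.64 -0.73]
wrist 288.188046221144 [ 0.248 -0.525  0.384] [-0.3  -0.09 -0.95]
0.15 [-0.56831513  0.42058257 -0.4199862   0.56898137] 0.08846167993986322
```

View pics/scene0.png

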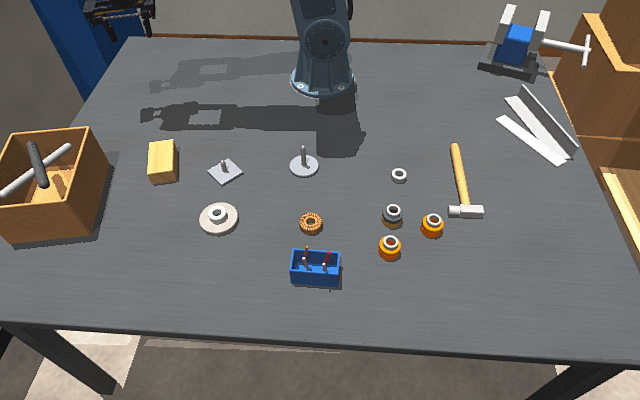

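View pics/side0.png

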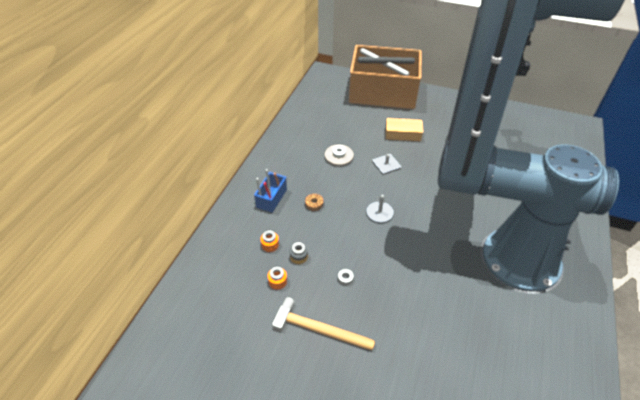

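The scene view shows:
- Tall post (round base) at (304,160).
- Short post (square base) at (225,170).
- Wheel at (218,216), flap wheel at (311,223) and spacer at (399,175).
- Three brush-shaped things, at (392,213), (432,224) and (390,247). The first is dark steel over brass and fits the brush. The other two are orange, so they are look-alikes.

I'll confirm this in a crop and compute rough positions.

```bash
python3 - <<'E'
from h import *
d=load('scene0');s=load('side0')
for n,a,b,z in [('tall tip',(303,147),(381,196),.084),('short tip',(224,161),(388,155),.05),('wheel hubtop',(217,212),(339,150),.036),('spacer top',(399,173),(346,273),.02),('flap top',(311,220),(314,199),.022),('brush top',(393,209),(299,246),.048),('hammer',(457,150),(372,344),.01),('head',(466,212),(283,313),.02),('tin',(315,255),(270,183),.06),('block',(162,157),(405,123),.045),('or1',(432,218),(277,272),.048),('or2',(390,242),(269,237),.048)]:
    print(n,px(d,*a,z)[:2].round(3),px(s,*b,z)[:2].round(3))
i=cv2.imread('pics/scene0.png')[140:270,190:450]
cv2.imwrite('pics/c1.png',cv2.resize(i,None,fx=3,fy=3,interpolation=cv2.INTER_CUBIC))
print([ (q) for q in [ik([.5,0,.3],[1,0,0,0]),ik([.5,0,.3],[.7071068,.7071068,0,0])]])
E
```

```text
tall tip [ 0.441 -0.022] [ 0.438 -0.019]
short tip [ 0.474 -0.242] [ 0.471 -0.244]
wheel hubtop [ 0.643 -0.227] [ 0.641 -0.225]
spacer top [0.462 0.248] [0.462 0.24 ]
flap top [0.642 0.015] [0.645 0.01 ]
brush top [0.614 0.221] [0.612 0.218]
hammer [0.349 0.424] [0.336 0.412]
head [0.589 0.413] [0.578 0.415]
tin [0.77  0.036] [0.788 0.027]
block [ 0.465 -0.424] [ 0.458 -0.441]
or1 [0.636 0.316] [0.635 0.32 ]
or2 [0.714 0.21 ] [0.706 0.218]
[None, None]
```

View pics/c1.png

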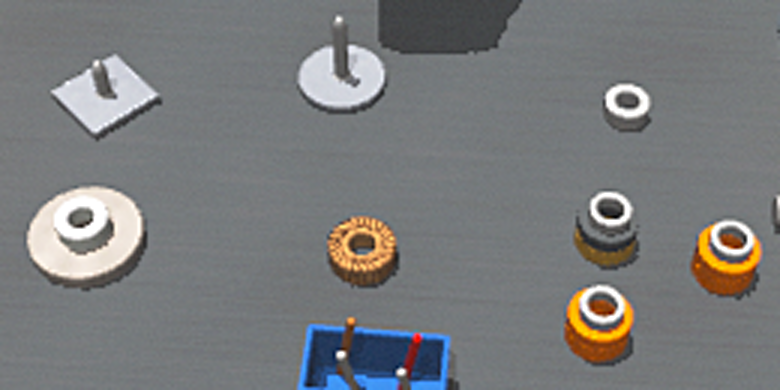

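The crop confirms it: only the item at crop (610,215) has a dark cup over brass bristles, and the other two cups are orange. Next I'll hover the wrist camera over all six.

```bash
cat >> h.py <<'E'
def rot(deg):
    from scipy.spatial.transform import Rotation as Ro
    a=np.radians(deg); c,s=np.cos(a),np.sin(a)
    return Ro.from_matrix(np.array([[c,0,-s],[s,0,c],[0,-1,0]])).as_quat()
E
python3 - <<'E'
from h import *
P=dict(tall=(.44,-.02),short=(.473,-.243),wheel=(.642,-.226),flap=(.643,.013),brush=(.613,.22),spacer=(.462,.245))
for k,(x,y) in P.items():
    print(k,[None if ik([x,y,.03],rot(a)) is None else np.round(ik([x,y,.03],rot(a))[[0,5]] if isinstance(ik([x,y,.03],rot(a)),np.ndarray) else [ik([x,y,.03],rot(a))[i] for i in (0,5)],2) for a in(90,135,-90,-45)])
tiles=[]
for k in ('short','wheel','flap','brush','spacer','tall'):
    x,y=P[k]
    move_ptp([x,y,.2],rot(135 if k=='brush' else 90))
    d=shot('wrist','w_'+k); print(k,current_time(),proj(d,[x,y,0]).round(),d['p'].round(4))
    u,v=proj(d,[x,y,.03]).astype(int)
    u0=int(np.clip(u-65,0,510)); v0=int(np.clip(v-65,0,270)); print('tile origin',u0,v0)
    im=cv2.resize(d['image'][v0:v0+130,u0:u0+130,::-1],(260,260),interpolation=cv2.INTER_CUBIC)
    tiles.append(im)
cv2.imwrite('pics/m1.png',np.vstack([np.hstack(tiles[:3]),np.hstack(tiles[3:])]))
E
```

```text
tall [array([-0.32, -1.89]), array([-0.32, -2.67]), array([-0.32,  1.25]), array([-0.32,  0.47])]
short [array([-0.7 , -2.27]), array([-0.7 , -3.05]), array([-0.7 ,  0.87]), array([-0.7 ,  0.09])]
wheel [array([-0.51, -2.08]), array([-0.51, -2.87]), array([-0.51,  1.06]), array([-0.51,  0.27])]
flap [array([-0.16, -1.73]), array([-0.16, -2.52]), array([-0.16,  1.41]), array([-0.16,  0.62])]
brush [array([ 0.16, -1.41]), array([ 0.16, -2.19]), array([0.16, 1.73]), array([0.16, 0.95])]
spacer [array([ 0.26, -1.31]), array([ 0.26, -2.1 ]), array([0.26, 1.83]), array([0.26, 1.05])]
short 1.9917 [323. 176.] [ 0.4729 -0.2435  0.2001]
tile origin 257 117
wheel 2.7583 [322. 177.] [ 0.641  -0.2263  0.1993]
tile origin 257 118
flap 3.7583 [323. 176.] [0.6431 0.0116 0.2004]
tile origin 258 117
brush 4.6583 [323. 177.] [0.6136 0.2185 0.1999]
tile origin 258 118
spacer 5.5583 [323. 175.] [0.4632 0.2442 0.2005]
tile origin 257 116
tall 6.6417 [322. 176.] [ 0.4404 -0.0197  0.2001]
tile origin 256 117
```

View pics/m1.png

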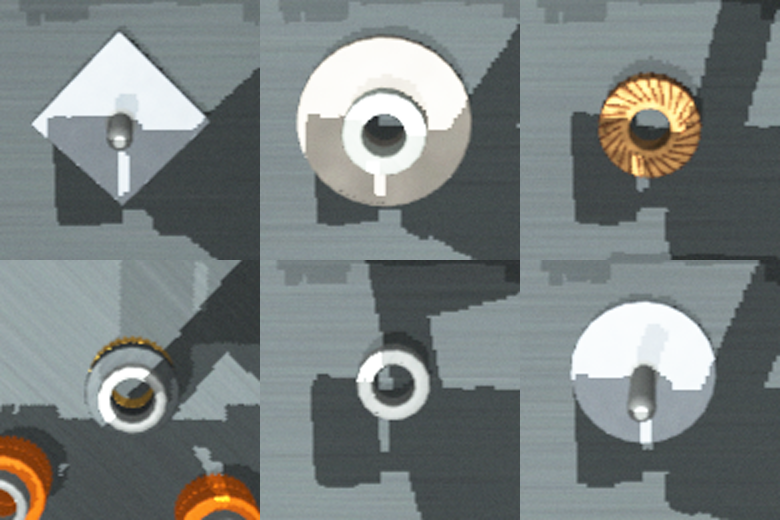

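Wrist mosaic, tile coordinates:

| Item | Feature | Position |
|---|---|---|
| Short post | tip | (119,142) |
| Short post | base centre | (120,121) |
| Wheel | hub centre | (125,132) |
| Flap wheel | bore | (130,127) |
| Brush | hub | (132,140) |
| Spacer | centre | (133,124) |
| Tall post | tip | (121,153) |
| Tall post | base | (123,111) |

The orange look-alikes sit at the brush tile's lower corners.

```bash
python3 - <<'E'
from h import *
for n,k,o,x,y,z in [('shorttip','short',(257,117),119,142,.05),('shortbase','short',(257,117),120.5,121,.01),
 ('hub','wheel',(257,118),125,132.5,.036),('disc','wheel',(257,118),124,121.5,.016),
 ('flap','flap',(258,117),130,127,.022),('brush','brush',(258,118),132,140,.048),('spacer','spacer',(257,116),133.5,124,.02),
 ('talltip','tall',(256,117),121,153,.084),('tallbase','tall',(256,117),123,111.5,.01)]:
    d=load('w_'+k); print(n,px(d,o[0]+x/2,o[1]+y/2,z)[:2].round(4))
E
```

```text
shorttip [ 0.4732 -0.2493]
shortbase [ 0.4722 -0.2492]
hub [ 0.6407 -0.229 ]
disc [ 0.6397 -0.2297]
flap [0.643  0.0125]
brush [0.6127 0.2204]
spacer [0.4609 0.2461]
talltip [ 0.436  -0.0247]
tallbase [ 0.4341 -0.0248]
```

```bash
cat >> h.py <<'E'
TALL=np.array([.435,-.0247]); SHORT=np.array([.4727,-.2492])
def pick(xy,z,a):
    q=rot(a); move_ptp([*xy,z+.09],q); line_to([*xy,z],q,velocity=.1); sleep(.2)
    print('pre',np.round(current_tool_pos(),4)); close_gripper(); sleep(.2)
    p=np.array(current_tool_pos()); print('grasp',p.round(4),'w',current_width(),'F',np.round(current_contact_force(),1))
    return p
def carry(xy,z,zl,a):
    p=current_tool_pos(); line_to([p[0],p[1],zl],velocity=.12); print('lifted w',current_width(),'F',np.round(current_contact_force(),1))
    line_to([*xy,zl],rot(a),velocity=.2); sleep(.3); print('over',np.round(current_tool_pos(),4),current_time())
def lower(xy,z,g=8):
    r=line_to([*xy,z+.006],velocity=.07,guard=g); print('A stop',r,np.round(current_tool_pos(),4),np.round(current_contact_force(),1))
    if r: return
    r=line_to([*xy,z-.004],velocity=.02,guard=g); print('B stop',r,np.round(current_tool_pos(),4),'F',np.round(current_contact_force(),1),'M',np.round(current_torque(),2),current_time())
E
python3 - <<'E'
from h import *
g=pick([.6402,-.2293],.029,90)
carry(TALL,.039,.145,90)
shot('scene','s1');shot('side','sd1')
a=cv2.imread('pics/s1.png')[100:220,230:390];b=cv2.imread('pics/sd1.png')[140:260,310:470]
cv2.imwrite('pics/m2.png',cv2.resize(np.hstack([a,b]),None,fx=2.5,fy=2.5,interpolation=cv2.INTER_CUBIC))
E
```

```text
pre [ 0.6405 -0.2295  0.0294]
grasp [ 0.6402 -0.2294  0.029 ] w 0.04504955249301367 F [-0.  -1.  -0.1]
lifted w 0.04491058259076953 F [ 0.5  0.1 -4.7]
over [ 0.4351 -0.025   0.1449] 12.9833
```

View pics/m2.png

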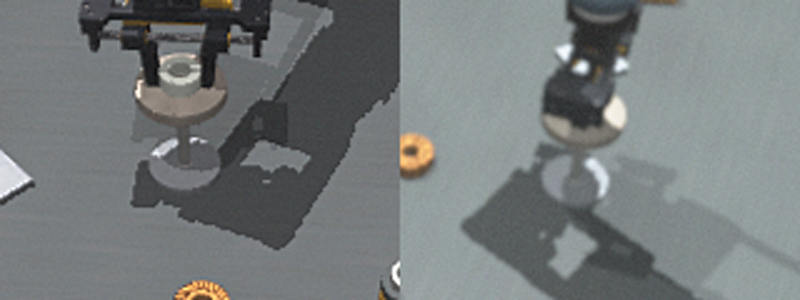

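The wheel is held level above the post. Its hub ring centre is at about (181,70) in the crop and the base centre at about (185,162). I'll check both numerically with the same camera.

```bash
python3 - <<'E'
from h import *
d=load('s1')
f=lambda x,y,z:px(d,230+x/2.5-.3,100+y/2.5-.3,z)[:2].round(4)
print('hub',f(181,68,.152),'discR/L mid',f(180.5,88,.132),'base',f(185,162,.01), 'expected hub px',proj(d,[*TALL,.152]),proj(d,[*TALL,.01]))
s=load('side0'); print(px(s,381,196,.084)[:2], px(s,380,212,.01)[:2])
d0=load('scene0')
# base plate by threshold
for n,dd in(('scene',d0),('side',s)):
    g=dd['image'].astype(int); u,v=proj(dd,[.437,-.022,.01]).astype(int)
    w=g[v-25:v+25,u-28:u+28]; m=(w.min(2)>150).astype(np.uint8)
    c=max(cv2.findContours(m,cv2.RETR_EXTERNAL,cv2.CHAIN_APPROX_NONE)[0],key=len)
    (x,y),ax,_=cv2.fitEllipse(cv2.convexHull(c)); print(n,ax,px(dd,u-28+x,v-25+y,.01)[:2].round(4))
E
```

```text
hub [ 0.4358 -0.0222] discR/L mid [ 0.4448 -0.0226] base [ 0.4359 -0.0229] expected hub px [301.18237208 126.66436027] [303.11896114 164.23736146]
[ 0.43789265 -0.01898926] [ 0.43416234 -0.02018773]
scene (20.532470703125, 28.531864166259766) [ 0.4373 -0.0237]
side (21.801414489746094, 27.925779342651367) [ 0.4369 -0.0247]
```

Hub and base agree to about 1 mm, so I'll lower the wheel.

```bash
python3 - <<'E'
from h import *
lower(TALL,.039)
E
```

```text
A stop False [ 0.4354 -0.0248  0.0454] [-0.2  0.8 -3.9]
B stop True [ 0.4354 -0.0248  0.0388] F [-0.7  0.5  4.4] M [ 0.11 -0.05  0.09] 15.05
```

```bash
python3 - <<'E'
from h import *
open_gripper(); line_to([*TALL,.17],velocity=.2); shot('wrist','w_after1')
pick([.461,.2458],.014,90)
carry(TALL,.06,.13,90)
shot('scene','s2');shot('side','sd2')
a=cv2.imread('pics/s2.png')[100:220,230:390];b=cv2.imread('pics/w_after1.png')[90:210,240:400]
cv2.imwrite('pics/m3.png',cv2.resize(np.hstack([a,b]),None,fx=2.5,fy=2.5,interpolation=cv2.INTER_CUBIC))
E
```

```text
pre [0.4615 0.246  0.0147]
grasp [0.461  0.2458 0.014 ] w 0.04127670043732061 F [-0.1  0.4 -0.3]
lifted w 0.041418693954149745 F [-0.4 -0.5 -1. ]
over [ 0.435  -0.0243  0.13  ] 22.9167
```

View pics/m3.png

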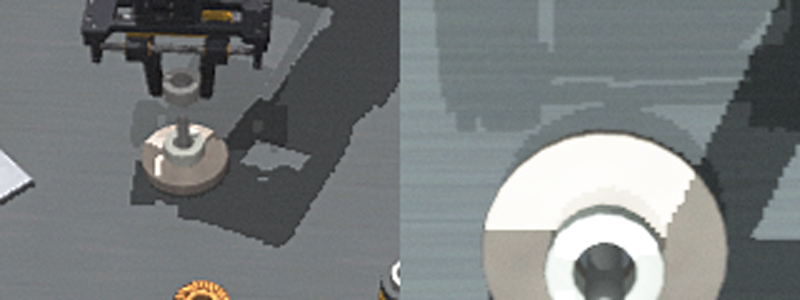

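The wheel is seated flat on the tall post with its hub up. The spacer is held centred above the tip at crop (181,85). I'll lower it, then pick up the flap wheel.

```bash
python3 - <<'E'
from h import *
lower(TALL,.06)
E
```

```text
A stop False [ 0.4354 -0.0248  0.0664] [-0.1  0.1 -1.2]
B stop True [ 0.4354 -0.0248  0.0599] F [-1.4  0.8  6.8] M [ 0.1   0.04 -0.02] 24.475
```

```bash
python3 - <<'E'
from h import *
open_gripper(); line_to([*TALL,.17],velocity=.2)
pick([.643,.0125],.014,90)
carry(TALL,.08,.14,90)
lower(TALL,.08)
E
```

```text
pre [0.6436 0.0124 0.0148]
grasp [0.643  0.0125 0.014 ] w 0.057682625887689284 F [0.  0.1 1. ]
lifted w 0.05754091725324171 F [ 0.3 -0.2 -0.8]
over [ 0.4353 -0.0246  0.1399] 31.6167
A stop False [ 0.4353 -0.0248  0.0863] [ 0.4  0.  -1.8]
B stop True [ 0.4355 -0.0248  0.0799] F [-1.   0.9  4.4] M [ 0.09 -0.03  0.02] 32.9333
```

```bash
python3 - <<'E'
from h import *
open_gripper(); line_to([*TALL,.2],velocity=.2)
pick([.6127,.2204],.025,135)
carry(SHORT,.035,.145,90)
shot('scene','s4')
shot('wrist','w4')
a=cv2.imread('pics/s4.png')[90:230,150:350]
cv2.imwrite('pics/m4.png',cv2.resize(a,None,fx=4,fy=4,interpolation=cv2.INTER_CUBIC))
E
```

```text
pre [0.6132 0.2206 0.0259]
grasp [0.6127 0.2204 0.025 ] w 0.05171595409620242 F [-0.4 -0.5  0.2]
lifted w 0.051641856920012635 F [ 0.  -0.4 -3.8]
over [ 0.4728 -0.249   0.145 ] 41.6333
```

View pics/m4.png

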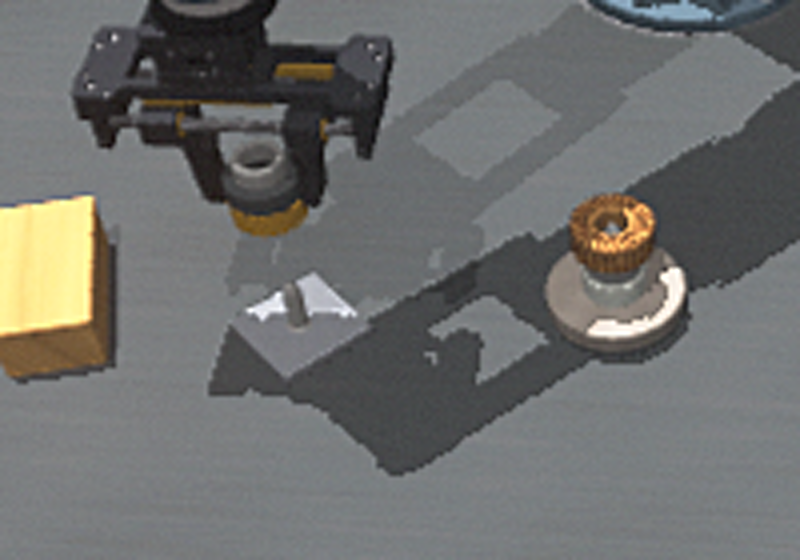

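The stack stands flat at crop (615,270). The brush is held level at (262,190) with the short post's tip at (293,287). I'll compare these in the same camera.

```bash
python3 - <<'E'
from h import *
d=load('s4')
f=lambda x,y,z:px(d,150+x/4-.4,90+y/4-.4,z)[:2].round(4)
print('hub',f(260,156,.168),'cup mid',f(263,184,.15),'tip',f(293,285,.05),'base',f(300,325,.01),f(301.5,325,.01))
print('expect hub',(proj(d,[*SHORT,.168])-[150,90])*4,'tip',(proj(d,[*SHORT,.05])-[150,90])*4)
E
```

```text
hub [ 0.4737 -0.245 ] cup mid [ 0.4805 -0.2451] tip [ 0.4741 -0.2451] base [ 0.4749 -0.2472] [ 0.4749 -0.2461]
expect hub [252.35908637 153.08245981] tip [286.03420262 281.759592  ]
```

Hub and tip agree to about 0.5 mm, so the offset is common to that camera. I'll lower the brush.

```bash
python3 - <<'E'
from h import *
lower(SHORT,.035)
E
```

```text
A stop False [ 0.473  -0.2495  0.0415] [ 0.3 -0.6 -3.1]
B stop True [ 0.473  -0.2494  0.0349] F [-1.5  0.9  5.6] M [ 0.2   0.04 -0.01] 43.7583
```

```bash
python3 - <<'E'
from h import *
open_gripper(); line_to([*SHORT,.2],velocity=.2); move_ptp([.25,-.5,.3],rot(45)); sleep(.5)
d=shot('scene','s5');e=shot('side','sd5'); print(current_time(),np.round(current_contact_force(),1))
a=cv2.resize(cv2.imread('pics/s5.png')[120:300,140:500],(800,400),interpolation=cv2.INTER_CUBIC)
b=cv2.imread('pics/sd5.png')[110:260,240:440]
b=cv2.resize(b,(266,200)); c=cv2.imread('pics/scene0.png')[120:300,140:500]; c=cv2.resize(c,(400,200))
cv2.imwrite('pics/m5.png',np.vstack([a,np.hstack([b,c,np.zeros((200,134,3),np.uint8)])]))
E
```

```text
47.35 [ 0.7  0.2 -0.7]
```

View pics/m5.png

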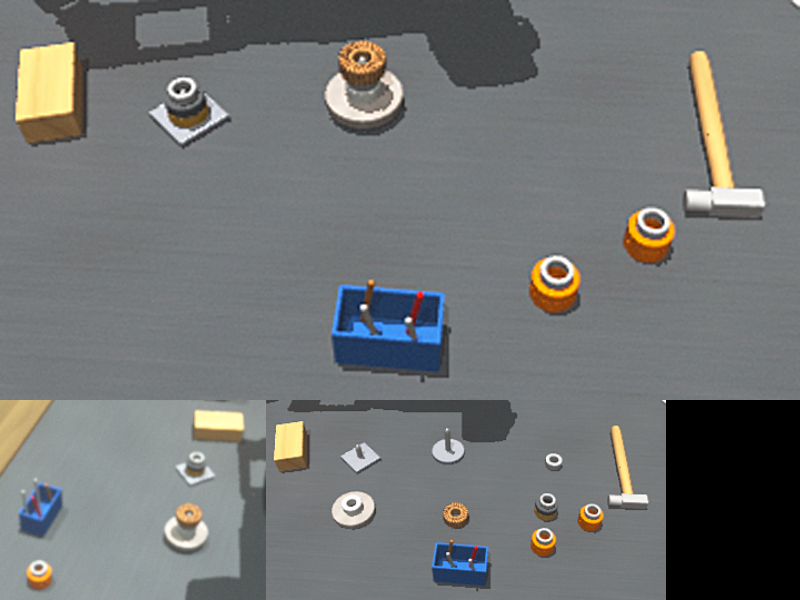

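The stack is flat at (363,85) and the brush is seated at (187,105). The hammer, block, tin and orange look-alikes are where they were, so I'm handing the job in.

```bash
python3 -c "
from rig import *
finish_job()"
```

```text
the job is handed in; nothing more can be done
```

The four tools are on their posts as asked, and I handed the job in at about 47 s of the 112 s allowed. The tall post carries the wheel (hub up), then the spacer, then the flap wheel on top. The short post carries the dark and brass brush, bristles down.

- **Seating:** each piece met what lay below it within 0.2 mm of the calculated height, with about 4–7 N of contact force, and was then let go.
- **Last pictures:** both fixed cameras show everything flat on its post and the arm well clear. The hammer, block, tin and the two orange look-alikes appear unmoved.
- **Disagreement:** the scene and side cameras differed from the wrist camera by up to about 6 mm on where the posts stand. I used the wrist values. Before lowering the wheel and the brush I compared each with its post in one camera, and they agreed to about 1 mm.

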